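Change dish through the counter divider

ROBOT

A 6-joint arm with a two-finger parallel gripper is mounted at the origin on a cart in front of the work surface, level with it; the furniture and walls round the work are solid. World frame = base frame: x ahead of the robot, y to its left, z up, the work surface at z = 0. Lengths are in m, angles in rad, forces in N, time in s.
With the tool pointing down it reaches from about 0.35 to 0.775 m from the base axis. Payload 7.3 kg.
Tool frame: the origin (TCP) lies midway between the tips of the shut fingers; the grasp point (between the pads) lies robot.grasp_offset behind it (robot.grasp_offset is the distance from the TCP to the grasp point, in m); z points along the fingers, x is the direction in which the jaws open and shut, and the axes are right-handed (so a half turn about z gives the same grasp; the last joint's range is limited). The gripper opens to 92 mm and grips with 3 to 60 N. Pads are 19 mm wide; open, the fingers measure 130 mm over their backs; the gripper's body (75 mm by 190 mm) begins 47 mm behind the grasp point.
Start: joints at [-1.287, 0.342, 1.524, -0, 1.275, -0.146], TCP at [0.219, -0.477, 0.227] pointing down, gripper open.
Joint ranges: [-2.53, 2.53], [-0.77, 2.02], [0.04, 2.7], [-1, 4.14], [0.28, 2.66], [-3.11, 3.11]. Speed limits (rad/s): [2.57, 2.57, 3.14, 3.14, 3.14, 3.14].

INTERFACE

Orientations are given as [roll, pitch, yaw] about the fixed x, y, z axes, in that order (R = Rz(yaw) Ry(pitch) Rx(roll)).
In Python, from cell import robot gives the robot as it stands. The module is installed in compiled form; this text tells all that it offers.
- The arm moves only by the tool move_arm, never from a script. Its argument "increments" is a list of rows, each a list of 7 numbers: the finger opening in mm, from 0 to 91.8, then the shift along the tool's x, y, z in mm, then the turn, a rotation vector about the tool's x, y, z in rad. A call has 1 to 12 rows; each row shifts and turns the pose as measured when the row begins, along the tool's axes as they then stand; what a row does not reach is not made up. A row lasts 1/8 s, in which the tool goes at most 62.5 mm and 10.7 degrees, less where a joint would pass 70% of its speed; a pose out of reach is approached as far as the arm can. A call is refused whole if a number of a shift passes 62.5 or a number of a turn 0.188, either way. A call with a gripper value outside its range is refused whole. The fingers move at their own pace and stop on an object; "newtons" is the grip in N (left out, the last holds). Time passes only in rows, so rows that do not move let the fingers close. It gives the time, the measured TCP pose, the force and the opening at its end, in the units of the state.
- robot.observe(): the state, without advancing time (a new reading comes with each control period).
- robot.read_camera(name): name is "scene" or "top"; returns a dict with "img" (400x640x3 uint8, red, green, blue), "fx", "fy", "cx", "cy" (pixels), "k1" (the pictures are not rectified: a ray, as slopes to the right and down, at radius r is drawn at 1 + k1 r^2 times it, then the intrinsics apply), "T" (4x4, takes a point from camera to world coordinates). Camera axes: x right, y down, z forward; pixel columns grow to the right and rows downward; lengths in m; the calibration is good to about 2 mm. A picture is of the moment at which its call begins. There is no depth.
- robot.hand_in(): hands the job in, once; it reports no verdict.
Trained networks look in the newest picture that a camera, given by its name, has taken for a name from the list of things; names that differ only in an ending like _2 or _b are one class to them, and where a whole thing is asked for, a point or a joint stands for the part that bears it (a point fixed in the world has none). Each returns a list of dicts, best first, with "conf" (0 to 1); they miss things now and then, are a little off and sometimes report something else, mostly with a low value. They report only what shows in the picture. A call takes as long as a camera call. They do not tell look-alikes from the thing itself.
- robot.look_for(thing, camera): "rect" ([left, top, width, height] in pixels, round what is visible of it).
The state is a dict: "time": time; "qpos": joint angles; "qvel": joint speeds; "joint_efforts": joint torques, N m; "tool_pos": TCP position; "tool_rot": TCP orientation; "contact_force": force on the tool from outside, world axes, zero at the start; "torque": the same for the moment, N m; "opening": finger opening in m.
Only numpy, scipy, OpenCV 4.12 (cv2) and the standard library are available. Lean on these libraries where they do the work, as an engineer would, in place of code of your own. Each camera call takes 0.05 s, during which the arm holds its last target.

TASK

Hand the customer the change: push the coin dish along the worktop through the narrow gap in the low wooden counter divider, until it stands on the round cork mat on the customers' side with its whole rim inside the mat's outline. Only push it, do not pick it up or lift it, and leave the jar, the pastry box and the cookie pack beside the mat where they are.

Things in the scene. Friction and masses are not known exactly. Their poses are not given: they have to be found in the camera images.
- coin_dish: shallow round glazed dish with three coins (fixed in it), 93 mm across the rim, 15 mm high, rim flaring outward to its widest at the top, foot about 70 mm across, inner floor 4 mm above the worktop; 0.12 to 0.24 kg, loose. Origin at the centre of its underside, z up; it starts on the robot's side of the divider, and its yaw does not matter.
- divider: low beech divider, fixed: two fence wings in line (16 mm thick, 41 mm high) with a 99 mm gap between two round posts (20 mm diameter, 48 mm high, centres at y = +-59.5 mm). Origin on the worktop midway between them; x points through the gap away from the robot, y along the wings, z up. Wings end in like posts at y = +-170 mm; feet 36 mm deep, 8 mm high at y = +-152 mm.
- mat (a point): centre of the round cork mat, 130 mm diameter and paper-thin (nothing to climb), lying on the worktop 90 mm beyond the gap's middle along the divider's x axis. Axes as the divider's.
- fig_jar: lidded preserve jar, 60 mm diameter, 80 mm high, on the customers' side to the right of the mat. Origin at the centre of its underside. Bystander.
- pastry_box: small lidded cardboard pastry box with ribbon, 69 x 73 mm, 61 mm high, on the customers' side to the left of the mat. Origin at the centre of its underside. Bystander.
- cookie_pack: stack of four cookies in a tied bag, 74 mm diameter, 84 mm high, beyond the mat to its right. Origin at the centre of its underside. Bystander.
Mind the look-alikes: they are no part of the job. What is shaped like the coin_dish but blue or purple is not meant.

How it is judged:
On the way:
1. the dish slides through the gap between the two posts, flat on the worktop (x of coin_dish in the frame of divider between -0.03 and 0.03 m and y of coin_dish in the frame of divider between -0.015 and 0.015 m and height (world z) of coin_dish below 0.006 m), for 0.05 s.
At the end, for the whole second after the job is handed in: the dish stands flat and still on the worktop with its centre within 20 mm of the mat's centre (rim inside the mat's outline, give or take 1 mm), and the jar, pastry box and cookie pack are within 15 mm of where they stood (horizontal distance between coin_dish and mat below 0.02 m and height (world z) of coin_dish below 0.004 m and angle between coin_dish's own z axis and vertical below 0.06 rad and linear speed of coin_dish below 0.01 m/s and distance of each of fig_jar, pastry_box, cookie_pack from where it was at the start of the episode below 0.015 m); the robot touches nothing.
It fails at once if the dish is lifted off the worktop (8 mm) or tipped up (0.25 rad) (height (world z) of coin_dish above 0.008 m or angle between coin_dish's own z axis and vertical above 0.25 rad).
It fails at once if the jar, the pastry box or the cookie pack is shifted by more than 15 mm (distance of any of fig_jar, pastry_box, cookie_pack from where it was at the start of the episode above 0.015 m).
It also fails if it takes over 58 s, if anything falls off the work surface, if the arm or the gripper's body presses on something with over 40 N, if the wrist force passes 120 N, or if a joint passes its speed limit or range.

## Working session

There is one attempt and no reset: what is moved stays moved. The work goes in short steps, Python scripts to look and compute and a tool call to move; the robot and the scene stay as the last step left them, time stands still between calls to the robot, and variables do not carry over. Pictures are saved under pics/ and viewed, and the job is handed in when it is done.

Besides the shell and the picture viewer there is one more tool, called after "Call:" by a JSON object that holds its "method" and its "body". move_arm: Moves the arm, as the interface text tells. Its arguments: {"type":"object","properties":{"increments":{"type":"array"},"newtons":{"type":"number"}},"required":["increments"]}

```bash
mkdir -p pics; cat > h.py <<'E'
from cell import robot
import numpy as np, cv2
def save(c,n):
    d=robot.read_camera(c); cv2.imwrite('pics/'+n,d['img'][:,:,::-1]); return d
def ray(d,u,v,z):
    x=(u-d['cx'])/d['fx'];y=(v-d['cy'])/d['fy']
    rd=np.hypot(x,y);r=rd
    for _ in range(20): r=rd/(1+d['k1']*r*r)
    s=r/rd if rd>0 else 1
    T=np.array(d['T']);w=T[:3,:3]@np.array([x*s,y*s,1]);o=T[:3,3]
    return o+w*(z-o[2])/w[2]
def proj(d,p):
    T=np.array(d['T']);c=T[:3,:3].T@(np.array(p)-T[:3,3]);x,y=c[:2]/c[2];k=1+d['k1']*(x*x+y*y)
    return np.array([d['fx']*x*k+d['cx'],d['fy']*y*k+d['cy']])
E
python3 - <<'E'
from h import *
for c in('top','scene'):
    d=save(c,c+'0.png');print(c,np.round(d['T'],3).tolist(),d['fx'],d['cx'],d['cy'],d['k1'])
    for t in['coin_dish','divider','fig_jar','pastry_box','cookie_pack']:
        print(t,[(np.round(q['rect']).tolist(),round(q['conf'],2)) for q in robot.look_for(t,c)])
s=robot.observe();print(s,robot.grasp_offset)
E
```

```text
top [[0.018, -0.994, 0.111, 0.463], [-0.999, -0.021, -0.033, -0.005], [0.035, -0.11, -0.993, 1.103], [0.0, 0.0, 0.0, 1.0]] 387.04001724895085 321.89270778835106 196.93489809296312 -0.09688905049528894
coin_dish [([340.0, 233.0, 32.0, 28.0], 0.84), ([296.0, 239.0, 33.0, 38.0], 0.78), ([388.0, 243.0, 31.0, 35.0], 0.77)]
divider [([293.0, 152.0, 128.0, 58.0], 0.71)]
fig_jar [([404.0, 157.0, 23.0, 23.0], 0.62)]
pastry_box [([284.0, 161.0, 28.0, 29.0], 0.83)]
cookie_pack [([381.0, 134.0, 23.0, 25.0], 0.8)]
scene [[-0.839, -0.265, 0.475, 0.006], [-0.544, 0.441, -0.714, 0.823], [-0.02, -0.857, -0.514, 0.644], [0.0, 0.0, 0.0, 1.0]] 481.3091468716678 328.86050202096317 195.46613960296065 0.0003168362118455992
coin_dish [([412.0, 166.0, 30.0, 22.0], 0.73), ([376.0, 186.0, 38.0, 22.0], 0.71), ([364.0, 211.0, 38.0, 25.0], 0.69)]
divider [([299.0, 145.0, 82.0, 77.0], 0.57)]
fig_jar [([346.0, 127.0, 20.0, 35.0], 0.62)]
pastry_box [([270.0, 182.0, 40.0, 40.0], 0.71)]
cookie_pack [([305.0, 141.0, 25.0, 23.0], 0.91)]
{'time': 0.6, 'qpos': array([-1.28704491e+00,  3.41997945e-01,  1.52411718e+00, -2.92398657e-05,
        1.27535828e+00, -1.45991407e-01]), 'qvel': array([ 0.00053641, -0.00085936, -0.00069472,  0.00038992,  0.00065432,
        0.00114289]), 'joint_efforts': array([-3.74185129e-04, -4.30930173e+01, -2.44397020e+01,  7.18777603e-02,
        4.85235115e-02, -1.52767416e-05]), 'tool_pos': array([ 0.21875703, -0.47727794,  0.22673557]), 'tool_rot': array([ 3.14154763e+00, -1.13904144e-04, -1.14104499e+00]), 'contact_force': array([ 0.78406094, -0.25735728, -0.03502257]), 'torque': array([ 0.00514957,  0.01321748, -0.04569204]), 'opening': 0.091699249149989} 0.0188
```

View pics/top0.png

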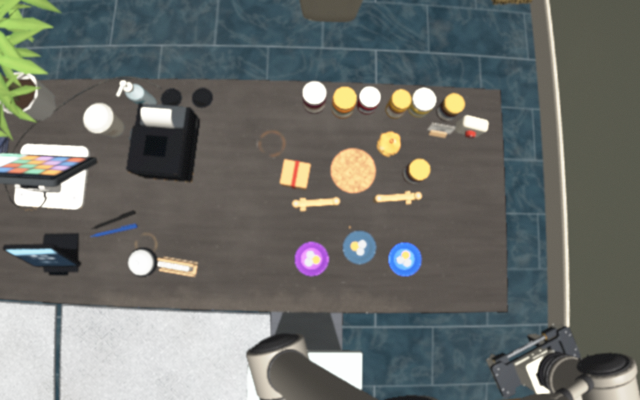

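View pics/scene0.png

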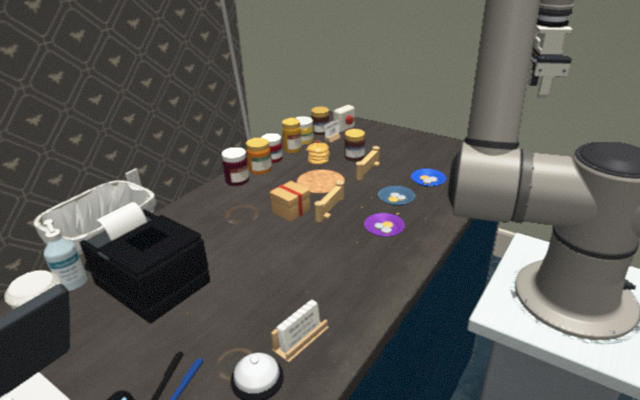

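The top view shows three dishes: purple at (312,259), dark slate-teal at (360,247) and bright blue at (405,259). The purple and bright blue ones are ruled out by the description, so the slate one is my choice. I'll check it in a close crop.

```bash
python3 - <<'E'
from h import *
d=robot.read_camera('top');im=d['img'][:,:,::-1]
cv2.imwrite('pics/crop1.png',cv2.resize(im[125:285,270:440],None,fx=4.5,fy=3.7,interpolation=cv2.INTER_CUBIC)[:600])
hsv=cv2.cvtColor(np.ascontiguousarray(im),cv2.COLOR_BGR2HSV)
for u,v in[(347,247),(312,250),(394,262),(353,232),(352,170),(330,240)]:print(u,v,d['img'][v,u],hsv[v,u])
print('px/m',np.linalg.norm(proj(d,[.45,-.05,0])-proj(d,[.45,.05,0]))*10)
for n,(u,v,z) in dict(dish=(360,247,.012),purp=(312,259,.012),blue=(405,259,.012),mat=(353.5,171,0),postL=(339,202,.045),postR=(378,198,.045),endL=(298,204,.045),endR=(419,196,.045),jar=(419,170,.08),box=(295,174,.06),cook=(389,144,.08)).items(): print(n,ray(d,u,v,z).round(4))
E
```

```text
347 247 [101 141 175] [104 108 175]
312 250 [237 169 251] [145  83 251]
394 262 [ 91 164 254] [107 164 254]
353 232 [104 130 155] [105  84 155]
352 170 [250 213 150] [ 19 102 250]
330 240 [92 85 81] [11 30 92]
px/m 353.2656174350368
dish [ 0.4452 -0.1503  0.012 ]
purp [ 0.4097 -0.0159  0.012 ]
blue [ 0.413  -0.2788  0.012 ]
mat [ 0.6636 -0.1313  0.    ]
postL [ 0.5679 -0.0868  0.045 ]
postR [ 0.5813 -0.195   0.045 ]
endL [0.5601 0.0258 0.045 ]
endR [ 0.5894 -0.3108  0.045 ]
jar [ 0.6565 -0.3016  0.08  ]
box [0.6406 0.0355 0.06  ]
cook [ 0.7264 -0.2191  0.08  ]
```

View pics/crop1.png

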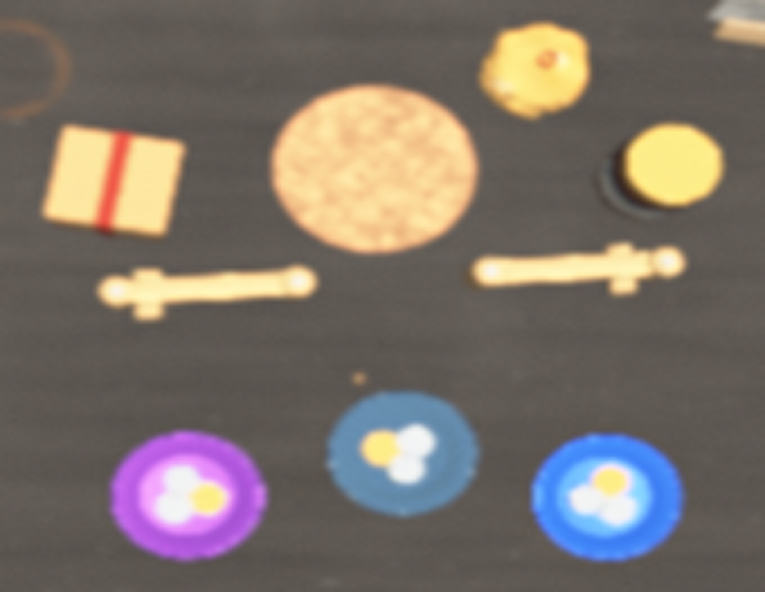

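The crop confirms that the middle dish is slate grey-blue, while its neighbours are vivid purple and blue, so the slate dish it is. Next I'll refine the poses with both cameras.

```bash
cat > m.py <<'E'
from h import *
from scipy.optimize import minimize
def seg(im,c):
    hsv=cv2.cvtColor(np.ascontiguousarray(im),cv2.COLOR_RGB2HSV);return hsv
def circ(cx,cy,r,z,n=72):
    a=np.linspace(0,2*np.pi,n,endpoint=False);return np.c_[cx+r*np.cos(a),cy+r*np.sin(a),np.full(n,z)]
def render(d,hulls,S=4):
    m=np.zeros((400*S,640*S),np.uint8)
    for h in hulls:
        p=np.array([proj(d,q) for q in h]); p=cv2.convexHull(((p+.5)*S-.5).astype(np.float32))
        cv2.fillConvexPoly(m,np.round(p).astype(np.int32),255)
    return cv2.resize(m,(640,400),interpolation=cv2.INTER_AREA)/255.
def dishh(x,y): return [np.r_[circ(x,y,.0465,.015),circ(x,y,.035,0)]]
def mat(x,y): return [circ(x,y,.065,0)]
def divh(x,y,t):
    c,s=np.cos(t),np.sin(t);R=np.array([[c,-s],[s,c]]);o=[]
    def tr(P): P=np.array(P,float);P[:,:2]=P[:,:2]@R.T+[x,y];return P
    for g in(1,-1):
        for py in(.0595,.170): o.append(tr(np.r_[circ(0,g*py,.01,0,24),circ(0,g*py,.01,.048,24)]))
        o.append(tr([(a,g*b,z) for a in(-.008,.008) for b in(.0595,.17) for z in(0,.041)]))
        o.append(tr([(a,g*b,z) for a in(-.018,.018) for b in(.144,.160) for z in(0,.008)]))
    return o
def fit(d,mask,f,p0,step):
    p0=np.array(p0,float);mask=mask.astype(float)
    def cost(q): return np.abs(render(d,f(*(p0+q*step)))-mask).sum()
    n=len(p0);sim=np.r_[np.zeros((1,n)),np.eye(n)*1.0]
    best=minimize(cost,np.zeros(n),method='Nelder-Mead',options=dict(initial_simplex=sim,xatol=.02,fatol=.1,maxiter=300))
    return p0+best.x*step,best.fun,mask.sum()
def roi(m,d,p,r):
    u,v=proj(d,p);yy,xx=np.mgrid[:400,:640];return m&(np.hypot(xx-u,yy-v)<r)
E
python3 - <<'E'
from m import *
for c in('top','scene'):
    d=robot.read_camera(c);H=seg(d['img'],c).astype(int);h,s,v=H[...,0],H[...,1],H[...,2]
    print(c,'bg',H[220,330] if c=='top' else H[240,320])
    wood=(h<32)&(s>60)&(v>140)
    dish=((h>90)&(h<130)&(s>55))|((v>150)); 
    md=roi(dish,d,[.4452,-.1503,0.01],30 if c=='scene' else 26)
    mm=roi(wood,d,[.6636,-.1313,0],27 if c=='top' else 30)
    print('dish',fit(d,md,dishh,[.4452,-.1503],.006))
    print('mat',fit(d,mm,mat,[.6636,-.1325],.006))
    u=render(d,divh(.5748,-.1425,.087));k=cv2.dilate(u,np.ones((11,11)))>0
    md2=wood&k
    if c=='top':
      print('div',fit(d,md2,divh,[.5748,-.1425,.087],[.006,.006,.03]))
    o=d['img'].copy();o[md]=[255,0,0];o[mm]=[0,255,0];o[md2]=[0,0,255]
    cv2.imwrite(f'pics/seg_{c}.png',cv2.resize(o[120:280,250:450,::-1],None,fx=3,fy=3,interpolation=0))
E
```

```text
top bg [13 32 95]
dish (array([ 0.4453474 , -0.14701371]), np.float64(26.160784313725493), np.float64(887.0))
mat (array([ 0.66517581, -0.12940717]), np.float64(128.66666666666669), np.float64(1689.0))
div (array([ 0.57791055, -0.1376501 ,  0.0869176 ]), np.float64(166.25882352941176), np.float64(823.0))
scene bg [21 22 80]
dish (array([ 0.44441259, -0.14445183]), np.float64(425.6470588235294), np.float64(915.0))
mat (array([ 0.66437771, -0.12546609]), np.float64(576.4274509803922), np.float64(1437.0))
```

View pics/seg_top.png

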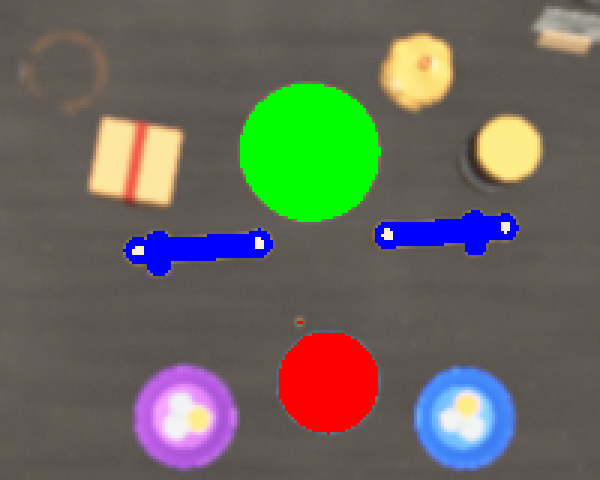

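View pics/seg_scene.png

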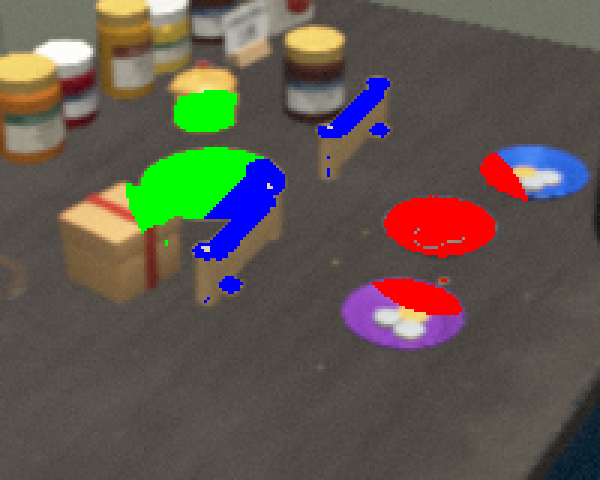

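The slate dish is at (0.445, -0.147), the divider at (0.578, -0.138) with yaw 0.087, and the mat at about (0.666, -0.130). These agree with the given 90 mm offset to about 2 mm. In the divider frame the dish is at (-133, +2) mm. I'll swing behind it while staying high.

Call:
{"method": "move_arm", "body": {"increments": [[40,0,0,0,0,0,0.1715],[40,0,0,0,0,0,0.1715],[40,-44,-24,0,0,0,0],[40,-44,-24,0,0,0,0],[40,-44,-24,0,0,0,0],[40,-44,-24,0,0,0,0],[40,-44,-24,0,0,0,0],[40,-44,-24,0,0,0,0],[40,-44,-24,0,0,0,0],[40,0,0,0,0,0,0]]}}

```text
time: 2.0
tool_pos: [0.3674, -0.149, 0.227]
tool_rot: [-3.138, -0.003, -1.498]
contact_force: [0.0, -1.0, -0.4]
opening: 0.0398
```

Call:
{"method": "move_arm", "body": {"increments": [[40,7,4.5,20,0,0,-0.014],[40,0,0,50,0,0,0],[40,0,0,50,0,0,0],[40,0,0,45,0,0,0],[40,0,0,0,0,0,0]]}}

```text
time: 2.62
tool_pos: [0.3655, -0.1617, 0.0598]
tool_rot: [-3.133, -0.009, -1.484]
contact_force: [-0.1, 0.4, -0.8]
opening: 0.0399
```

```bash
python3 - <<'E'
from m import *
s=robot.observe();print(s['tool_pos'],s['tool_rot'])
d=save('top','t2.png');e=save('scene','s2.png')
a=cv2.resize(d['img'][130:290,270:430,::-1],(400,400),interpolation=2);b=cv2.resize(e['img'][110:270,290:450,::-1],(400,400),interpolation=2)
cv2.imwrite('pics/c2.png',np.hstack([a,b]))
E
```

```text
[ 0.36553675 -0.1617346   0.05979418] [-3.13321384 -0.00904577 -1.48381594]
```

View pics/c2.png

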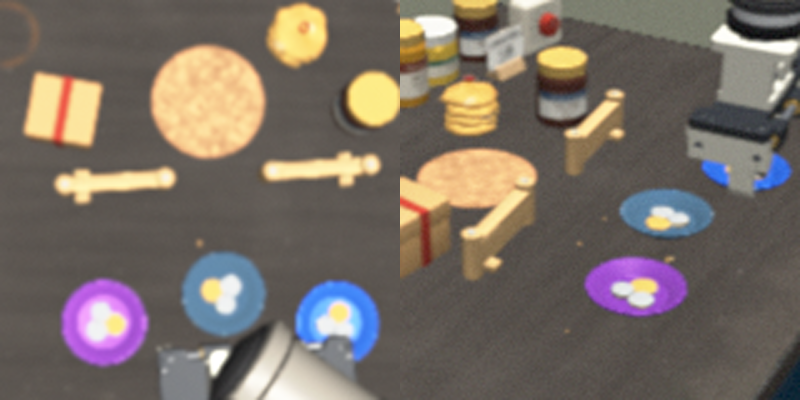

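```bash
cat > g.py <<'E'
import sys
from m import *
from scipy.spatial.transform import Rotation as R
O=np.array([.5779,-.1377]);t=.0869;X=np.array([np.cos(t),np.sin(t)]);Y=np.array([-X[1],X[0]])
def st():
    s=robot.observe();p=s['tool_pos'];q=p[:2]-O
    print('div frame mm',(1e3*q@X).round(1),(1e3*q@Y).round(1),'z',(p[2]*1e3).round(1),'rot',s['tool_rot'].round(4),'F',s['contact_force'].round(1),s['time'])
    return s
def inc(x,y,z):
    s=st();C=R.from_euler('xyz',s['tool_rot']);T=R.from_euler('xyz',[np.pi,0,t-np.pi/2])
    d=np.r_[O+X*x+Y*y,z]-s['tool_pos'];print('shift mm',(C.inv().apply(d)*1e3).round(1),'rotvec',(C.inv()*T).as_rotvec().round(4))
E
python3 - <<'E'
from g import *
inc(-.215,.001,.006)
d=robot.read_camera('top')
s=robot.observe();p=s['tool_pos']
for z in(.126,.16): print(z,[proj(d,[*(p[:2]+Y*g+X*.0375),z]).round(1) for g in(.095,-.095)])
E
```

```text
div frame mm -211.5 -6.9 z 62.5 rot [-3.1278 -0.0134 -1.4837] F [-0.2 -0.4 -0.1] 2.725
shift mm [-8.7  4.3 56.4] rotvec [-0.0138 -0.0134  0.0003]
0.126 [array([332. , 266.5]), array([406.7, 260.7])]
0.16 [array([332.9, 267.4]), array([410.2, 261.5])]
```

Call:
{"method": "move_arm", "body": {"increments": [[40,-8.5,4,15,-0.0138,-0.0134,0],[40,0,0,15,0,0,0],[40,0,0,15,0,0,0],[40,0,0,0,0,0,0],[40,0,0,0,0,0,0]]}}

```text
time: 3.4
tool_pos: [0.3665, -0.1561, 0.0206]
tool_rot: [-3.133, -0.006, -1.483]
contact_force: [-0.8, -0.1, -0.1]
opening: 0.04
```

```bash
python3 -c "
from g import *
inc(-.215,.001,.006)"
```

```text
div frame mm -212.2 0.0 z 20.6 rot [-3.1332 -0.0064 -1.4829] F [-0.8 -0.1 -0.1] 3.4
shift mm [-1.1  2.9 14.6] rotvec [-0.0084 -0.0064  0.001 ]
```

Call:
{"method": "move_arm", "body": {"increments": [[40,-1,0,7,-0.0084,-0.0064,0],[40,0,0,6,0,0,0],[40,0,0,0,0,0,0],[40,0,0,0,0,0,0]]}}

```text
time: 3.9
tool_pos: [0.3671, -0.1554, 0.0077]
tool_rot: [-3.141, -0.001, -1.483]
contact_force: [-1.5, -0.4, 0.2]
opening: 0.0399
```

```bash
python3 -c "
from g import *
inc(-.190,.001,.006)"
```

```text
div frame mm -211.5 0.7 z 7.7 rot [-3.1406e+00 -9.0000e-04 -1.4827e+00] F [-1.5 -0.4  0.2] 3.9
shift mm [ -0.3 -21.5   1.7] rotvec [-0.001  -0.0009  0.0012]
```

Call:
{"method": "move_arm", "body": {"increments": [[40,0,-8,1,0,0,0],[40,0,-8,0.5,0,0,0],[40,0,-7,0,0,0,0],[40,0,-7,0,0,0,0],[40,0,-7,0,0,0,0],[40,0,-7,0,0,0,0],[40,0,-7,0,0,0,0],[40,0,-7,0,0,0,0],[40,0,0,0,0,0,0]]}}

```text
time: 5.03
tool_pos: [0.4287, -0.1496, 0.0061]
tool_rot: [3.141, -0.0, -1.482]
contact_force: [-0.7, -0.1, 1.0]
opening: 0.0399
```

```bash
cat > look.py <<'E'
from g import *
def look(n):
    d=save('top','t%s.png'%n);e=save('scene','s%s.png'%n)
    a=cv2.resize(d['img'][130:290,270:430,::-1],(400,400),interpolation=2);b=cv2.resize(e['img'][110:270,290:450,::-1],(400,400),interpolation=2)
    cv2.imwrite('pics/c%s.png'%n,np.hstack([a,b]));return d,e
E
python3 -c "
from look import *
look(3);inc(-.13,.001,.006)"
```

```text
div frame mm -150.1 1.2 z 6.1 rot [ 3.1411e+00 -1.0000e-04 -1.4824e+00] F [-0.2 -0.1 -0.5] 5.125
shift mm [  0.2 -20.1   0.1] rotvec [ 0.0005 -0.0001  0.0015]
```

View pics/c3.png

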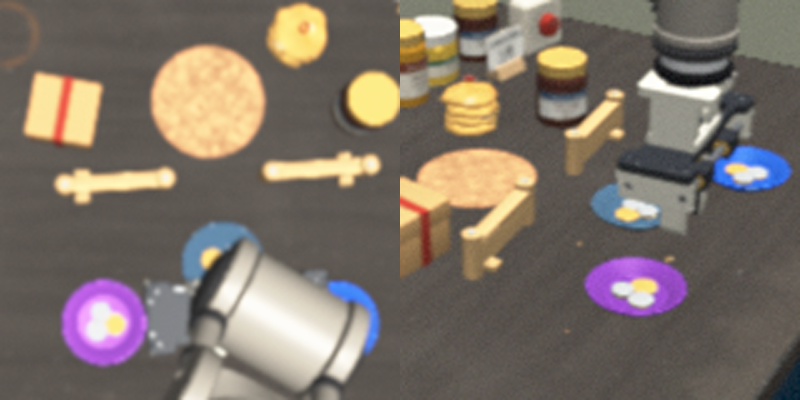

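The slate dish is moving ahead of the fingers, with its front arc at about crop (222,222), and its neighbours are untouched. I'll go on to just before the gap and check the centring.

Call:
{"method": "move_arm", "body": {"increments": [[40,0,-7,0,0,0,0],[40,0,-7,0,0,0,0],[40,0,-7,0,0,0,0],[40,0,-7,0,0,0,0],[40,0,-5,0,0,0,0],[40,0,0,0,0,0,0]]}}

```text
time: 5.88
tool_pos: [0.4631, -0.1463, 0.0059]
tool_rot: [3.14, 0.0, -1.483]
contact_force: [-0.3, 0.6, 0.0]
opening: 0.0398
```

```bash
python3 -c "
from look import *
d,e=look(4);inc(-.05,.0,.006)
H=cv2.cvtColor(d['img'],cv2.COLOR_RGB2HSV).astype(int)
m=(H[...,0]>95)&(H[...,0]<120)&(H[...,1]>55)&(H[...,2]<200)
# visible rows only: search dish centre fitting over unoccluded region
for vmax in (228,232,235):
  M=m.copy();M[vmax:]=0;M[:,:335]=0;M[:,385:]=0
  H2=(d['img'][...,0]<0)
  def cost(p):
    r=render(d,dishh(*p));r[vmax:]=0
    return np.abs(r-M).sum()
  b=minimize(cost,[.515,-.142],method='Nelder-Mead',options=dict(initial_simplex=[[.515,-.142],[.521,-.142],[.515,-.136]]))
  q=b.x-O;print(vmax,b.x.round(4),(q@X).round(4),(q@Y).round(4),b.fun,M.sum())
"
```

```text
div frame mm -115.4 1.3 z 6.0 rot [ 3.1404e+00  2.0000e-04 -1.4828e+00] F [-0.1 -0.3  1. ] 5.975
shift mm [  1.4 -65.4  -0.1] rotvec [0.0012 0.0002 0.0011]
228 [ 0.443  -0.0985] -0.131 0.0508 3632.0 3632
232 [ 0.4329 -0.0697] -0.1386 0.0803 3637.0 3637
235 [ 0.5121 -0.1397] -0.0657 0.0037 3965.654901960784 3637
```

View pics/c4.png

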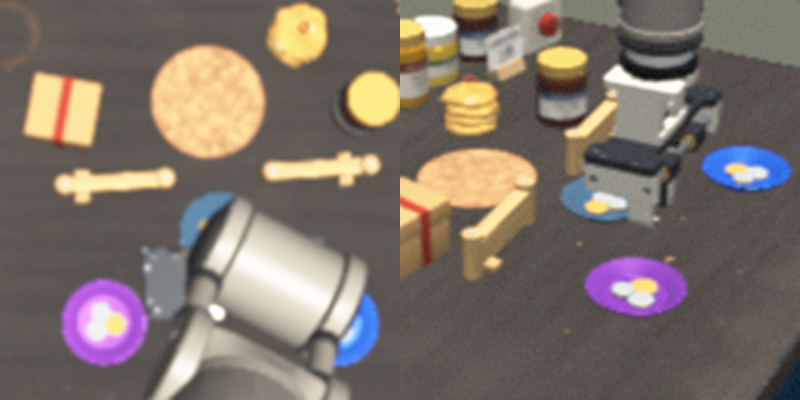

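```bash
python3 -c "
from look import *
d=robot.read_camera('top')
H=cv2.cvtColor(d['img'],cv2.COLOR_RGB2HSV).astype(int)
m=(H[...,0]>95)&(H[...,0]<120)&(H[...,1]>55)&(H[...,2]<200)
yy,xx=np.mgrid[:400,:640]
W=(yy>195)&(yy<224)&(xx>330)&(xx<352); W|=(yy>195)&(yy<208)&(xx<364)&(xx>330)
M=(m&W).astype(float);print(M.sum())
def cost(p): return (np.abs(render(d,dishh(*p))-M)*W).sum()
b=minimize(cost,[.514,-.142],method='Nelder-Mead',options=dict(initial_simplex=[[.514,-.142],[.520,-.142],[.514,-.136]]))
q=b.x-O;print(b.x.round(4),(q@X).round(4),(q@Y).round(4),b.fun)
S=8;u0,v0=325,160
im=cv2.resize(d['img'][v0:v0+75,u0:u0+80,::-1],None,fx=S,fy=S,interpolation=2)
def draw(P,c):
  p=np.array([proj(d,z) for z in P]);p=((p+.5-[u0,v0])*S-.5);cv2.polylines(im,[p.round().astype(np.int32)],True,c,1)
c=O-X*.064+Y*.001;draw(circ(*c,.0465,.015),(0,0,255))
draw(circ(*b.x,.0465,.015),(0,255,0))
for g in(1,-1):
  for z in (.0,.048): draw(circ(*(O+Y*g*.0595),.01,z),(255,0,0))
draw(circ(*(O+X*.09),.065,0),(255,255,0))
cv2.imwrite('pics/o4.png',im)
"
```

```text
115.0
[ 0.5127 -0.1429] -0.0654 0.0005 23.63529411764706
```

View pics/o4.png

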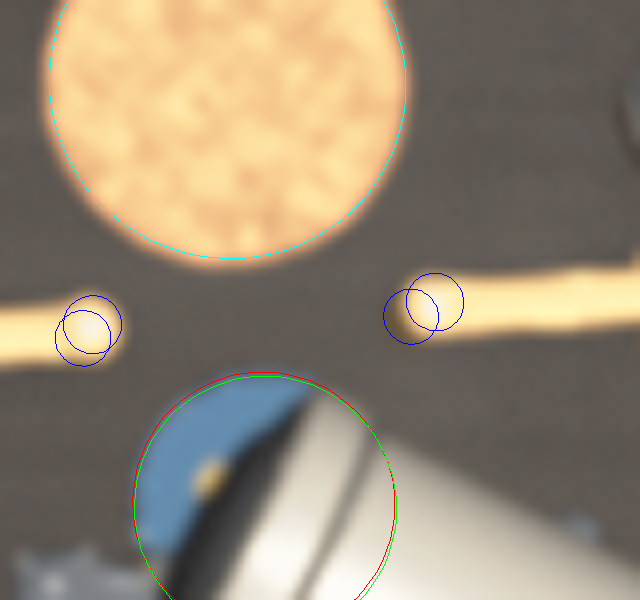

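The overlay matches the dish, posts and mat to under 1 px. The dish is at (-65, +0.5) mm, so it's centred. Now I'll push it through the gap.

Call:
{"method": "move_arm", "body": {"increments": [[40,0.5,-7,0,0,0,0],[40,0.4,-7,0,0,0,0],[40,0,-7,0,0,0,0],[40,0,-7,0,0,0,0],[40,0,-7,0,0,0,0],[40,0,-7,0,0,0,0]]}}

```text
time: 6.78
tool_pos: [0.5064, -0.1433, 0.0058]
tool_rot: [3.139, 0.001, -1.483]
contact_force: [-2.2, -1.0, 0.6]
opening: 0.0399
```

```bash
python3 -c "
from g import *
inc(-.05,.0,.006)"
```

```text
div frame mm -71.7 0.6 z 5.8 rot [ 3.1387e+00  1.0000e-03 -1.4833e+00] F [-2.2 -1.   0.6] 6.775
shift mm [  0.6 -21.7  -0.3] rotvec [0.0029 0.001  0.0006]
```

Call:
{"method": "move_arm", "body": {"increments": [[40,0.3,-7,0,0.003,0.001,0],[40,0,-7,0,0,0,0],[40,0,-7,0,0,0,0],[40,0,-7,0,0,0,0]]}}

```text
time: 7.28
tool_pos: [0.5363, -0.1409, 0.0057]
tool_rot: [-3.142, 0.0, -1.483]
contact_force: [-1.5, -0.1, -0.2]
opening: 0.0398
```

```bash
python3 -c "
from look import *
look(5);inc(-.0,.0,.006)"
```

```text
div frame mm -41.1 0.2 z 5.8 rot [-3.1401e+00 -5.0000e-04 -1.4830e+00] F [-0.8 -0.6 -0.2] 7.375
shift mm [  0.3 -41.1  -0.1] rotvec [-0.0014 -0.0005  0.0009]
```

View pics/c5.png

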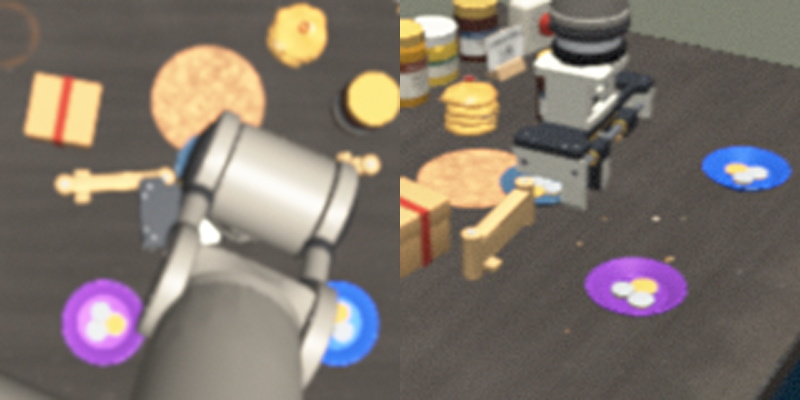

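The dish is in the gap with its front edge at the mat, and the contact force is under 3 N. I'll carry on.

Call:
{"method": "move_arm", "body": {"increments": [[40,0.2,-7,0,0,0,0],[40,0,-7,0,0,0,0],[40,0,-7,0,0,0,0],[40,0,-7,0,0,0,0],[40,0,-7,0,0,0,0],[40,0,-7,0,0,0,0],[40,0,-7,0,0,0,0]]}}

```text
time: 8.25
tool_pos: [0.5884, -0.1366, 0.0056]
tool_rot: [-3.141, -0.0, -1.483]
contact_force: [-2.1, -0.9, 0.6]
opening: 0.0401
```

```bash
python3 -c "
from look import *
look(6);inc(.037,.0,.006)"
```

```text
div frame mm 11.2 0.1 z 5.7 rot [-3.1398e+00 -5.0000e-04 -1.4830e+00] F [ 0.5 -0.9  0.6] 8.35
shift mm [  0.1 -25.8  -0.3] rotvec [-0.0017 -0.0005  0.0009]
```

View pics/c6.png

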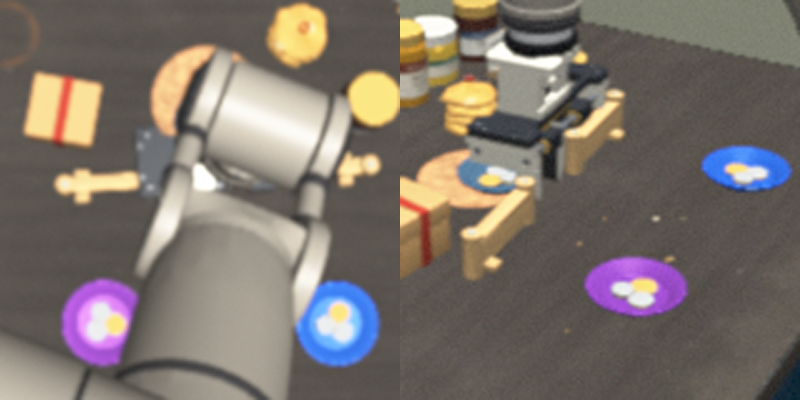

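The dish is through and partly on the mat. I'll do the final push, then back off.

Call:
{"method": "move_arm", "body": {"increments": [[40,0,-7,0,0,0,0],[40,0,-6,0,0,0,0],[40,0,-6,0,0,0,0],[40,0,-4,0,0,0,0],[40,0,-2,0,0,0,0],[40,0,0,0,0,0,0]]}}

```text
time: 9.1
tool_pos: [0.6153, -0.1342, 0.0055]
tool_rot: [-3.141, -0.0, -1.483]
contact_force: [-0.6, -0.1, 0.6]
opening: 0.0403
```

```bash
python3 -c "
from look import *
inc(.037,.0,.006)"
```

```text
div frame mm 37.5 0.2 z 5.5 rot [-3.1407e+00 -1.0000e-04 -1.4831e+00] F [-0.6 -0.1  0.6] 9.1
shift mm [ 0.2  0.5 -0.5] rotvec [-0.0009 -0.0001  0.0008]
```

Call:
{"method": "move_arm", "body": {"increments": [[40,0,8,0,0,0,0],[40,0,20,-1,0,0,0],[40,0,25,0,0,0,0],[40,0,25,0,0,0,0],[40,0,25,-2,0,0,0],[40,0,20,-20,0,0,0],[40,0,10,-45,0,0,0],[40,0,0,-50,0,0,0],[40,0,20,-50,0,0,0],[40,0,40,0,0,0,0],[40,0,40,0,0,0,0],[40,0,0,0,0,0,0]]}}

```text
time: 10.6
tool_pos: [0.3718, -0.1549, 0.1794]
tool_rot: [-3.133, -0.005, -1.484]
contact_force: [0.9, -0.5, 0.4]
opening: 0.0402
```

```bash
python3 -c "
from look import *
d,e=look(7);st()
H=cv2.cvtColor(d['img'],cv2.COLOR_RGB2HSV).astype(int)
m=(H[...,0]>95)&(H[...,0]<125)&(H[...,1]>55)
yy,xx=np.mgrid[:400,:640]
print([ray(d,u,v,z).round(4) for u,v,z in((419,170,.08),(295,174,.06),(389,144,.08))])
M=roi(m,d,[*(O+X*.09),.01],24)
C=cv2.convexHull(np.argwhere(M)[:,::-1].astype(np.int32));K=np.zeros(M.shape,np.uint8);cv2.fillConvexPoly(K,C,1)
p,f,n=fit(d,K,dishh,O+X*.088,.006);q=p-O;print(p,(q@X).round(4),(q@Y).round(4),f,n)
for c in('top','scene'):
  for t in['fig_jar','pastry_box','cookie_pack','coin_dish']: print(c,t,[(np.round(k['rect']).tolist(),round(k['conf'],2)) for k in robot.look_for(t,c)])
"
```

```text
div frame mm -204.5 0.0 z 179.4 rot [-3.1319 -0.0054 -1.4838] F [ 1.  -0.2  0.2] 10.7
[array([ 0.6565, -0.3016,  0.08  ]), array([0.6406, 0.0355, 0.06  ]), array([ 0.7264, -0.2191,  0.08  ])]
[ 0.66719684 -0.13111711] 0.0895 -0.0012 120.95294117647057 699.0
top fig_jar [([402.0, 158.0, 28.0, 25.0], 0.77)]
top pastry_box [([280.0, 162.0, 29.0, 30.0], 0.75)]
top cookie_pack [([380.0, 131.0, 20.0, 28.0], 0.68)]
top coin_dish [([336.0, 154.0, 32.0, 33.0], 0.94), ([296.0, 239.0, 31.0, 37.0], 0.89), ([390.0, 241.0, 32.0, 28.0], 0.6), ([381.0, 132.0, 22.0, 26.0], 0.2)]
scene fig_jar [([344.0, 127.0, 20.0, 36.0], 0.88)]
scene pastry_box [([267.0, 183.0, 40.0, 42.0], 0.88)]
scene cookie_pack [([308.0, 138.0, 20.0, 23.0], 0.55)]
scene coin_dish [([412.0, 167.0, 33.0, 20.0], 0.97), ([364.0, 211.0, 38.0, 25.0], 0.92), ([304.0, 166.0, 34.0, 18.0], 0.72)]
```

View pics/c7.png

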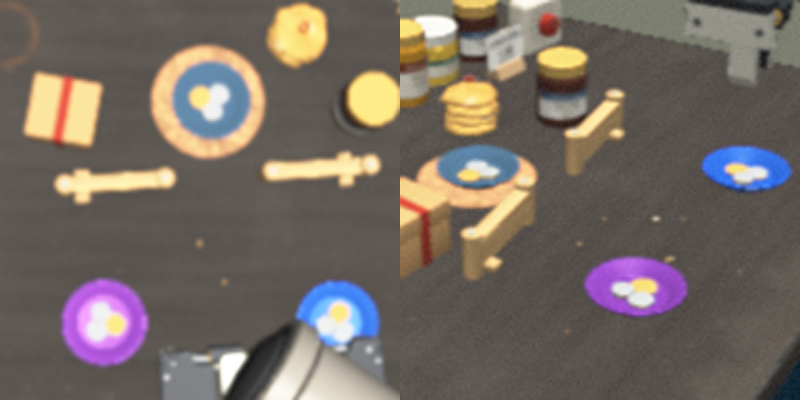

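The dish lies well inside the mat: its centre is at crop (212,100) and the mat's is at (208,101), only a few mm apart. The box, jar and cookie pack look unmoved, and the arm is clear.

```bash
python3 -c "
from cell import robot
print(robot.hand_in())"
```

```text
the job is handed in; nothing more can be done
None
```

I pushed the slate-coloured coin dish through the gap and onto the cork mat with the two fingertips set 40 mm apart behind its rim, then backed off and handed the job in. It took about 11 s of the 58 s allowed.

- **Dish position:** the final top picture puts the dish centre at (89.5, -1.2) mm in the divider frame. That is about 1 mm from the given mat centre at (90, 0), and about 3 mm from the mat as I measured it. Both are well inside the 20 mm limit.
- **Forces and path:** the measured contact force, read at the end of each move, stayed below about 3 N. The dish was 0.5 mm off the centre line just before the gap, and it looked flat on the worktop in the pictures.
- **Other things:** the jar, pastry box and cookie pack look the same before and after in both cameras. Their detection boxes shifted by up to about 5 px, which I take as detector noise. The purple and blue dishes were not touched.
- **Checks that disagreed or were weak:**
  - The mat fitted on its own came out about 2 mm from where the divider fit puts it.
  - The scene-camera fits of the dish and mat were spoiled by neighbouring colours, so I did not use them.
  - The first attempt to fit the half-hidden dish near the gap failed, and I redid it with a tighter window.

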